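# Put the core plugs back in the racks of their rock

### The arm

A 6-joint arm with a two-finger parallel gripper is mounted at the origin on a cart in front of the work surface, level with it; the furniture and walls round the work are solid. World frame = base frame: x ahead of the robot, y to its left, z up, the work surface at z = 0. Lengths are in m, angles in degrees, forces in N, time in s.
With the tool pointing down it reaches from about 0.4 to 0.825 m from the base axis. Payload 7 kg.
Tool frame: the origin (TCP) lies on the front face of the gripper's body, between the roots of the fingers; the fingertips stand 66 mm ahead of it and the grasp point (between the pads) lies 47 mm ahead of it; z points along the fingers, y is the line along which they close (so a half turn about z gives the same grasp; the last joint's range is limited). The gripper opens to 88 mm and grips with 3 to 60 N. Pads are 19 mm wide; open, the fingers measure 130 mm over their backs; the gripper's body (78 mm by 193 mm) begins 47 mm behind the grasp point.
Start: joints at [16.507, 20.546, 0.682, 0, -70.136, -16.507], TCP at [0.675, -0, 0.292] pointing down, gripper open.
Joint ranges: [-176.03, 176.03], [-82.01, 121.73], [-58.28, 71.71], [-173.87, 95.51], [-174.79, -0.11], [-173.66, 173.66]. Speed limits (degrees/s): [136.94, 136.94, 172.46, 180, 180, 180].

### API

Orientations are given as [roll, pitch, yaw] about the fixed x, y, z axes, in that order (R = Rz(yaw) Ry(pitch) Rx(roll)).
In Python, from plant import ctrl gives the robot as it stands.
- The arm moves only by the tool send_rows, never from a script. Its argument "deltas" is a list of rows, each a list of 2 entries, a list of its own where there are three numbers: the shift along the tool's x, y, z each as a share of 800 mm, from -1 to 1, then the turn about the tool's z as a share of 90 degrees, from -1 to 1. A call has exactly 5 rows; each row is the pose to reach, as a shift and turn from the pose commanded when the call began, along the tool's axes at that moment; what a row does not reach only later rows make up. A row lasts 1/12 s, in which the tool goes at most 41.7 mm and 7.16 degrees, less where a joint would pass 70% of its speed; a pose out of reach is approached as far as the arm can. A call with a number of a shift or a turn outside -1 to 1 is refused whole. A call with a gripper value outside its range is refused whole. "gripper" is the opening, from 0 (shut) to 1 (fully open), set as the call begins (left out, the last holds). The fingers move at their own pace and stop on an object; the grip force is fixed at half the most. Time passes only in rows, so rows that repeat a pose let the fingers close, or fill a call up. It gives the time, the measured TCP pose, the force, the opening and the grip force at its end, in the units of the state.
- ctrl.get_obs(): the state, without advancing time (a new reading comes with each control period).
- ctrl.snapshot(name): name is "scene" or "side" or "wrist"; returns a dict with "color" (400x640x3 uint8, red, green, blue), "vertical_fov" (degrees; the focal length in pixels is half the picture's height over the tangent of half this angle, whatever the lens; pixels are square), "cx", "cy" (the principal point, pixels), "rvec" (rotation vector, rad) and "tvec" (3), from world to camera coordinates, as OpenCV has them. Camera axes: x right, y down, z forward; pixel columns grow to the right and rows downward; lengths in m; the calibration is good to about 2 mm. The wrist camera is an equidistant fisheye: a pixel r from the principal point sees the ray r / f radians off the axis. A picture is of the moment at which its call begins. There is no depth.
- ctrl.close_job(): hands the job in; it is judged then, once.
Trained networks look in a picture, given as the dict that the camera call returned (one of the last four; its "shot" number tells which), for a name from the list of things; names that differ only in an ending like _2 or _b are one class to them, and where a whole thing is asked for, a point or a joint stands for the part that bears it (a point fixed in the world has none). Each returns a list of dicts, best first, with "conf" (0 to 1); they miss things now and then, are a little off and sometimes report something else, mostly with a low value. They report only what shows in the picture. A call takes as long as a camera call. They do not tell look-alikes from the thing itself.
- ctrl.boxes_of(picture, thing): "xy" ([column, row] as shares, 0 to 1, of the picture: columns of its width, rows of its height, amid what is visible of it).
- ctrl.cut_out(picture, thing): "pixels" (400x640 bool, what is visible of it) and "xy" ([column, row] as shares, 0 to 1, of the picture: columns of its width, rows of its height, amid what is visible of it).
The state is a dict: "clock": time; "joint_pos": joint angles; "qvel": joint speeds; "tau": joint torques, N m; "tool_pos": TCP position; "orientation": TCP orientation; "force": force on the tool from outside, world axes, zero at the start; "moment": the same for the moment, N m; "opening": finger opening in m; "gripper_force": force on a finger pad.
Only numpy, scipy, OpenCV 4.12 (cv2) and the standard library are available. Lean on these libraries where they do the work, as an engineer would, in place of code of your own. Each camera call takes 0.05 s, during which the arm holds its last target. There are 200 camera calls.

### The job

Put the four core plugs that are out of place away in the two blue racks: each rack is for one rock, buff or dark grey, shown by the plug already stored in its narrow end hole, and each plug must stand upright in a hole of its own width, thin ones in the free narrow hole and wide ones in the wide hole. One thin plug was left in a wide hole by mistake and has to come out of it. Set the plugs down rather than drop them, and leave the two stored plugs and the red and the whitish plug where they are.

Things in the scene. Friction and masses are not known exactly. Their poses are not given: they have to be found in the camera images.
- rack_1: blue block 62 x 136 x 18 mm, fixed to the bench; origin: centre of its underside, z up. Three holes, bored through (plugs in them stand on the bench), at x = 0: wide, 48 mm, at y = +39 mm; narrow, 34 mm, at y = -7 mm (middle) and y = -46 mm (end); mouths chamfered 3 mm. The racks look alike: the plug stored in the narrow end hole shows the rack's rock
- rack_2: blue block 62 x 136 x 18 mm, fixed to the bench; origin: centre of its underside, z up. Three holes, bored through (plugs in them stand on the bench), at x = 0: wide, 48 mm, at y = +39 mm; narrow, 34 mm, at y = -7 mm (middle) and y = -46 mm (end); mouths chamfered 3 mm. The racks look alike: the plug stored in the narrow end hole shows the rack's rock
- stored_buff_mid (a point): buff (light brown) rock core plug, an upright cylinder 25 mm in diameter and 48 mm tall; already stored in the narrow end hole of one of the racks, which is thereby the rack for buff rock; it stays. The point is its centre, 24 mm above its foot, z along its axis
- stored_grey_mid (a point): dark grey rock core plug, an upright cylinder 25 mm in diameter and 42 mm tall; already stored in the narrow end hole of the other rack, which is thereby the rack for grey rock; it stays. The point is its centre, 21 mm above its foot, z along its axis
- thin_buff_mid (a point): buff (light brown) rock core plug, an upright cylinder 25 mm in diameter and 48 mm tall; at the start either this or the other thin plug stands loosely in the wide hole of rack_1, and the one that does not stands on the bench; belongs in the narrow middle hole of the buff rack. The point is its centre, 24 mm above its foot, z along its axis
- thin_grey_mid (a point): dark grey rock core plug, an upright cylinder 25 mm in diameter and 42 mm tall; at the start either this or the other thin plug stands loosely in the wide hole of rack_1, and the one that does not stands on the bench; belongs in the narrow middle hole of the grey rack. The point is its centre, 21 mm above its foot, z along its axis
- wide_buff_mid (a point): buff (light brown) rock core plug, an upright cylinder 38 mm in diameter and 50 mm tall; standing upright on the bench at the start; belongs in the wide hole of the buff rack. The point is its centre, 25 mm above its foot, z along its axis
- wide_grey_mid (a point): dark grey rock core plug, an upright cylinder 38 mm in diameter and 38 mm tall; standing upright on the bench at the start; belongs in the wide hole of the grey rack. The point is its centre, 19 mm above its foot, z along its axis
- red_plug_mid (a point): brick red rock core plug, an upright cylinder 25 mm in diameter and 50 mm tall; standing upright on the bench at the start; it stays where it is. The point is its centre, 25 mm above its foot, z along its axis
- white_plug_mid (a point): whitish rock core plug, an upright cylinder 25 mm in diameter and 30 mm tall; standing upright on the bench at the start; it stays where it is. The point is its centre, 15 mm above its foot, z along its axis
Not all that is in view belongs to the job. What is shaped like the part that bears wide_grey_mid but orange or turquoise is not meant.

How it is judged:
By the outcome, as a careful person would: the job done as asked, in the order asked, and still so for the second after the job is handed in, with the robot touching nothing.
It also fails if it takes over 96 s, if anything falls off the work surface, if the arm or the gripper's body presses on something with over 40 N, if the wrist force passes 120 N, or if a joint passes its speed limit or range.

## Working session

There is one attempt and no reset: what is moved stays moved. The work goes in short steps, Python scripts to look and compute and a tool call to move; the robot and the scene stay as the last step left them, time stands still between calls to the robot, and variables do not carry over. Pictures are saved under pics/ and viewed, at most 16 in all, crops included, and the job is handed in when it is done.

Besides the shell and the picture viewer there is one more tool, called after ">>>" by a JSON object that holds its "op" and its "data". send_rows: Moves the arm, as the interface text tells. Shift numbers are shares of 800 mm and turn numbers shares of 90 degrees, none past 1 either way. Its arguments: {"type":"object","properties":{"deltas":{"type":"array","items":{"type":"array"}},"gripper":{"type":"number"}},"required":["deltas"]}

```bash
ls; mkdir -p pics
python3 - <<'E'
from plant import ctrl
import cv2
o=ctrl.get_obs();print(o)
for n in ["scene","side","wrist"]:
    p=ctrl.snapshot(n);cv2.imwrite(f"pics/{n}0.png",p["color"][:,:,::-1])
    print(n,p["vertical_fov"],p["cx"],p["cy"],p["rvec"],p["tvec"])
E
```

```text
pics
{'clock': 0.0, 'joint_pos': array([ 1.65058327e+01,  2.05924309e+01,  6.33280293e-01, -2.03987133e-02,
       -7.01360027e+01, -1.65074037e+01]), 'qvel': array([-0.07201267,  0.10394132, -0.04377697,  0.03376091, -0.0397223 ,
       -0.00346148]), 'tau': array([-8.00930356e-04, -5.82726967e+01,  2.93058443e+01,  6.99745238e+00,
        6.93249181e-03, -2.06530804e-04]), 'tool_pos': array([ 6.74614589e-01, -2.98583176e-05,  2.91206734e-01]), 'orientation': array([ 1.79903320e+02, -8.65387091e-03, -9.00085109e+01]), 'force': array([-0.42716906,  0.46864119,  0.20107819]), 'moment': array([-0.02210798, -0.05861391,  0.00119469]), 'gripper_force': 0.0, 'opening': 0.08739837180738055}
scene 45.48192014225547 320.2185770463315 193.65758659907803 [ 1.88647548 -0.66713163  0.44638625] [-0.58280004  0.11582108  0.70186078]
side 45.712889968564305 318.6272144088726 195.8534930862922 [ 1.99198026 -0.28161268  0.17323991] [-0.59848211  0.02383181  1.13080542]
wrist 65.70646984690485 326.1561483119174 202.24391987519243 [-1.06707100e-03  3.11510462e+00  3.96806209e-01] [ 0.6745351  -0.03140256  0.38920007]
```

View images.

View pics/scene0.png

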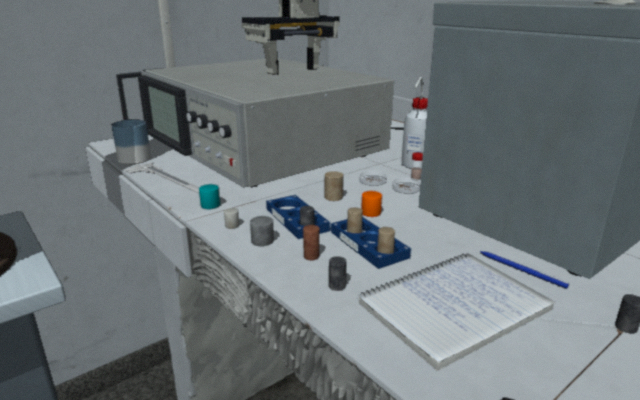

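View pics/side0.png

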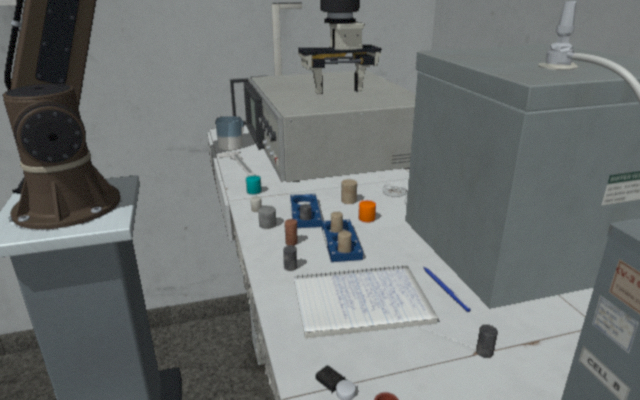

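View pics/wrist0.png

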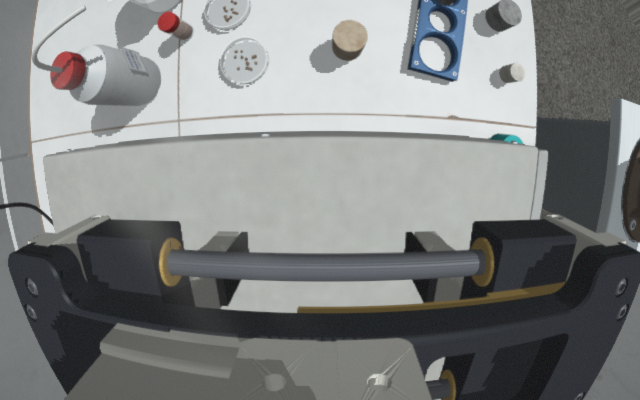

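```bash
cat > h.py <<'E'
from plant import ctrl
import cv2, numpy as np
def ray(p,uv):
    f=200/np.tan(np.radians(p["vertical_fov"]/2)); R=cv2.Rodrigues(np.array(p["rvec"]))[0]
    d=np.array([(uv[0]-p["cx"])/f,(uv[1]-p["cy"])/f])
    if p.get("fish"):
        th=np.linalg.norm(d); v=np.r_[d/max(th,1e-9)*np.sin(th),np.cos(th)]
    else: v=np.r_[d,1]
    return -R.T@np.array(p["tvec"]), R.T@v
def at(p,uv,z):
    c,d=ray(p,uv); return c+d*(z-c[2])/d[2]
def proj(p,X):
    f=200/np.tan(np.radians(p["vertical_fov"]/2)); R=cv2.Rodrigues(np.array(p["rvec"]))[0]
    q=(np.atleast_2d(X)@R.T+np.array(p["tvec"]))
    if p.get("fish"):
        r=np.linalg.norm(q[:,:2],axis=1); s=np.arctan2(r,q[:,2])/np.maximum(r,1e-9)
        return q[:,:2]*s[:,None]*f+[p["cx"],p["cy"]]
    return q[:,:2]/q[:,2:]*f+[p["cx"],p["cy"]]
def shot(n):
    p=ctrl.snapshot(n); p["fish"]=n=="wrist"; return p
H=dict(stored_buff_mid=.048,stored_grey_mid=.042,thin_buff_mid=.048,thin_grey_mid=.042,wide_buff_mid=.05,wide_grey_mid=.038,red_plug_mid=.05,white_plug_mid=.03)
E
python3 - <<'E'
from h import *
np.set_printoptions(precision=4,suppress=True)
for n in ["scene","side","wrist"]:
    p=shot(n)
    for t in list(H)+["rack_1"]:
        for r in ctrl.boxes_of(p,t)[:4]:
            uv=np.array(r["xy"])*[640,400]
            print(n,t,round(r["conf"],2),uv.round(),at(p,uv,H.get(t,.018*2)/2)[:2])
    c=p["color"]
    if n!="wrist":
        s=(230,150,430,310) if n=="scene" else (230,160,400,290)
        cv2.imwrite(f"pics/{n}c.png",cv2.resize(c[s[1]:s[3],s[0]:s[2],::-1],None,fx=4,fy=4,interpolation=cv2.INTER_CUBIC)[:600,:800])
E
```

```text
scene stored_buff_mid 0.9 [387. 241.] [ 0.5692 -0.3899]
scene stored_grey_mid 0.67 [305. 214.] [ 0.5328 -0.226 ]
scene stored_grey_mid 0.17 [260. 229.] [ 0.4384 -0.227 ]
scene thin_buff_mid 0.93 [355. 219.] [ 0.5817 -0.3019]
scene thin_grey_mid 0.91 [337. 275.] [ 0.4483 -0.4093]
scene wide_buff_mid 0.58 [337. 187.] [ 0.6515 -0.1747]
scene wide_grey_mid 0.73 [370. 204.] [ 0.6566 -0.2625]
scene wide_grey_mid 0.58 [261. 231.] [ 0.4378 -0.2307]
scene wide_grey_mid 0.4 [310. 238.] [ 0.4873 -0.2991]
scene red_plug_mid 0.85 [313. 240.] [ 0.4782 -0.3167]
scene white_plug_mid 0.78 [232. 217.] [ 0.4313 -0.1459]
scene rack_1 0.93 [291. 215.] [ 0.5146 -0.2097]
scene rack_1 0.92 [370. 244.] [ 0.5491 -0.3726]
side stored_buff_mid 0.56 [345. 242.] [ 0.5667 -0.3843]
side stored_grey_mid 0.43 [306. 212.] [ 0.5268 -0.2336]
side stored_grey_mid 0.42 [267. 218.] [ 0.4398 -0.2371]
side thin_buff_mid 0.75 [337. 221.] [ 0.5781 -0.2966]
side thin_grey_mid 0.68 [291. 260.] [ 0.4518 -0.4117]
side wide_buff_mid 0.68 [348. 191.] [ 0.6503 -0.1618]
side wide_grey_mid 0.88 [267. 216.] [ 0.4405 -0.2245]
side wide_grey_mid 0.67 [368. 210.] [ 0.6642 -0.2577]
side wide_grey_mid 0.6 [250. 183.] [ 0.4328 -0.0292]
side red_plug_mid 0.85 [289. 229.] [ 0.4722 -0.3044]
side white_plug_mid 0.45 [252. 202.] [ 0.421  -0.1351]
side rack_1 0.71 [303. 215.] [ 0.5187 -0.2362]
side rack_1 0.59 [338. 244.] [ 0.5533 -0.379 ]
wrist thin_grey_mid 0.48 [504.  16.] [ 0.4399 -0.2273]
wrist wide_buff_mid 0.63 [349.  42.] [ 0.6491 -0.1639]
wrist wide_grey_mid 0.76 [503.  17.] [ 0.4393 -0.227 ]
wrist wide_grey_mid 0.52 [505. 138.] [ 0.4394 -0.0592]
wrist white_plug_mid 0.78 [511.  72.] [ 0.4288 -0.1508]
wrist rack_1 0.61 [443.  32.] [ 0.5313 -0.1897]
```

View pics/scenec.png

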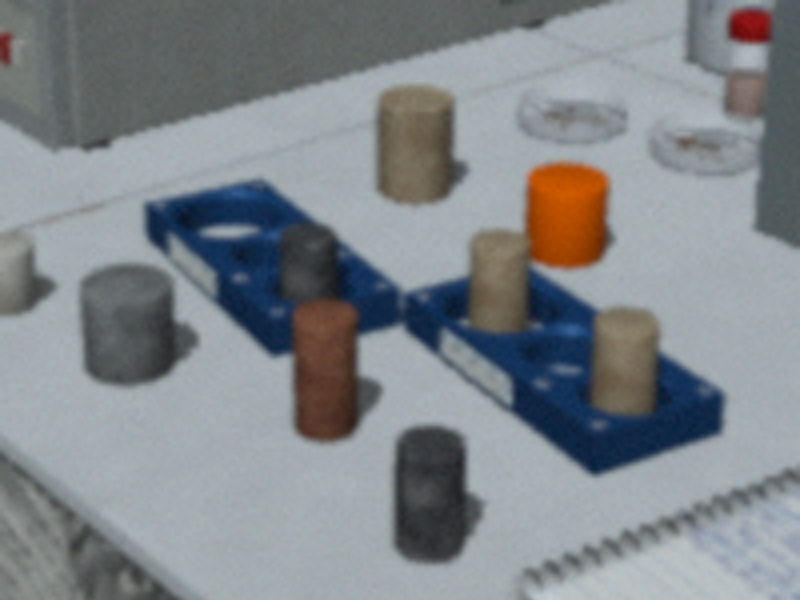

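Run:
```python
from h import *
np.set_printoptions(precision=4,suppress=True)
for n in ["scene","side","wrist"]:
    p=shot(n); print(n,"cam",ray(p,(p["cx"],p["cy"])))
    L={"scene":[(250,186),(392,152),(423,210),(577,276),(187,152),(190,270)],"side":[(280,180),(408,222),(483,297),(410,172)],"wrist":[]}[n]
    for uv in L: print(uv,at(p,uv,0))
    if n=="wrist":
        for z in(.1,.12,.14): print(z,at(p,(45,155),z),at(p,(540,150),z),at(p,(300,134),z))
    if n=="scene":
        for z in(.1,.12,.14,.16): print(z,at(p,(188,97),z),at(p,(240,112),z),at(p,(392,82),z),proj(p,[.58,-.08,z]))
```

```text
scene cam (array([ 0.0724, -0.8325,  0.384 ]), array([ 0.5815,  0.7129, -0.3919]))
(250, 186) [ 0.5514 -0.0085  0.    ]
(392, 152) [ 0.9608 -0.0364  0.    ]
(423, 210) [ 0.7451 -0.3176  0.    ]
(577, 276) [ 0.7423 -0.608   0.    ]
(187, 152) [0.5466 0.2919 0.    ]
(190, 270) [ 0.3074 -0.2382  0.    ]
0.1 [0.6439 0.4725 0.1   ] [0.6676 0.2198 0.1   ] [1.291  0.2802 0.1   ] [[278.7931 146.4065]]
0.12 [0.6037 0.3806 0.12  ] [0.6256 0.1457 0.12  ] [1.2051 0.2018 0.12  ] [[278.4869 136.6211]]
0.14 [0.5634 0.2887 0.14  ] [0.5837 0.0716 0.14  ] [1.1193 0.1235 0.14  ] [[278.1755 126.6702]]
0.16 [0.5232 0.1968 0.16  ] [ 0.5418 -0.0025  0.16  ] [1.0335 0.0451 0.16  ] [[277.8588 116.5496]]
side cam (array([ 0.299 , -1.1405,  0.4973]), array([ 0.247 ,  0.8718, -0.423 ]))
(280, 180) [0.518 0.01  0.   ]
(408, 222) [ 0.7415 -0.3031  0.    ]
(483, 297) [ 0.7455 -0.5847  0.    ]
(410, 172) [ 0.8751 -0.037   0.    ]
wrist cam (array([ 0.6752, -0.0666,  0.3847]), array([ 0.    ,  0.2508, -0.968 ]))
0.1 [ 1.0363 -0.0552  0.1   ] [ 0.4418 -0.052   0.1   ] [ 0.6992 -0.0573  0.1   ]
0.12 [ 1.0109 -0.056   0.12  ] [ 0.4582 -0.053   0.12  ] [ 0.6975 -0.0579  0.12  ]
0.14 [ 0.9856 -0.0568  0.14  ] [ 0.4746 -0.0541  0.14  ] [ 0.6959 -0.0586  0.14  ]
```

>>> {"op": "send_rows", "data": {"deltas": [[[0.24, 0.097, 0], 0], [[0.24, 0.097, 0], 0], [[0.24, 0.097, 0], 0], [[0.24, 0.097, 0], 0], [[0.24, 0.097, 0], 0]]}}

```text
clock: 2.22
tool_pos: [0.5964, -0.1935, 0.2924]
orientation: [-180.0, -0.0, -90.0]
force: [0.5, 0.3, 0.1]
opening: 0.0873
gripper_force: 0.0
```

>>> {"op": "send_rows", "data": {"deltas": [[[0.147, 0.059, 0], 0], [[0.147, 0.059, 0], 0], [[0.147, 0.059, 0], 0], [[0.147, 0.059, 0], 0], [[0.147, 0.059, 0], 0]]}}

```text
clock: 2.63
tool_pos: [0.5489, -0.3119, 0.2921]
orientation: [180.0, -0.0, -90.2]
force: [0.6, 0.8, 0.4]
opening: 0.0878
gripper_force: 0.0
```

Run:
```python
from h import *
np.set_printoptions(precision=4,suppress=True)
o=ctrl.get_obs();print(o["clock"],o["tool_pos"],o["orientation"])
p=shot("wrist");cv2.imwrite("pics/w1.png",p["color"][:,:,::-1])
np.save("w1.npy",p,allow_pickle=True)
for t in list(H)+["rack_1"]:
    for r in ctrl.cut_out(p,t)[:3]:
        uv=np.array(r["xy"])*[640,400]
        print(t,round(r["conf"],2),uv.round(),at(p,uv,H.get(t,.018)/2)[:2],at(p,uv,H.get(t,.018))[:2],r["pixels"].sum())
```

```text
2.6333 [ 0.5489 -0.3119  0.2921] [179.9942  -0.0032 -90.2234]
stored_buff_mid 0.8 [316. 112.] [ 0.5608 -0.3919] [ 0.56  -0.391] 432
stored_grey_mid 0.66 [347. 236.] [ 0.5228 -0.2406] [ 0.5243 -0.2485] 507
stored_grey_mid 0.58 [308. 185.] [ 0.571  -0.3056] [ 0.5697 -0.3098] 509
thin_buff_mid 0.77 [309. 182.] [ 0.5698 -0.3095] [ 0.5684 -0.3141] 502
wide_buff_mid 0.58 [253. 294.] [ 0.6504 -0.1558] [ 0.6434 -0.1713] 801
wide_grey_mid 0.75 [241. 218.] [ 0.6571 -0.2635] [ 0.6515 -0.2695] 912
wide_grey_mid 0.64 [402. 235.] [ 0.4517 -0.2405] [ 0.4568 -0.2477] 277
red_plug_mid 0.67 [393. 175.] [ 0.4691 -0.3192] [ 0.4747 -0.3233] 574
white_plug_mid 0.71 [412. 292.] [ 0.4285 -0.1513] [ 0.4334 -0.1605] 298
white_plug_mid 0.45 [348. 238.] [ 0.5212 -0.236 ] [ 0.5224 -0.2418] 490
rack_1 0.92 [307. 152.] [ 0.5728 -0.3447] [ 0.5722 -0.3455] 3776
rack_1 0.69 [251. 293.] [ 0.6567 -0.1476] [ 0.6541 -0.1532] 779
rack_1 0.63 [338. 240.] [ 0.5342 -0.2304] [ 0.5345 -0.2339] 2125
```

View pics/w1.png

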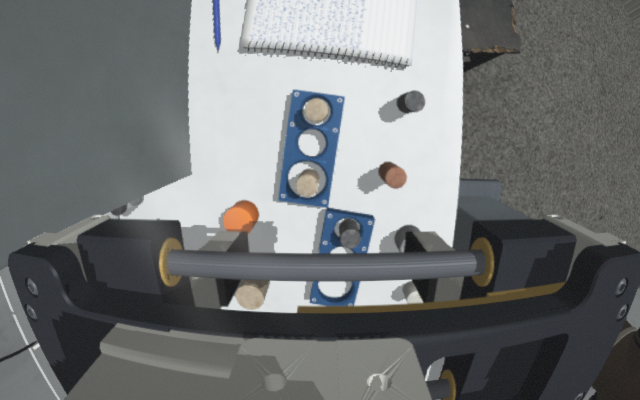

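>>> {"op": "send_rows", "data": {"deltas": [[[-0.16, 0, 0], 0], [[-0.16, 0, 0], 0], [[-0.16, 0, 0], 0], [[-0.16, 0, 0], 0], [[-0.16, 0, 0], 0]]}}

```text
clock: 3.55
tool_pos: [0.5505, -0.1792, 0.2927]
orientation: [-179.9, 0.0, -89.8]
force: [0.2, -0.7, 0.2]
opening: 0.0879
gripper_force: 0.0
```

```bash
cat > fit.py <<'E'
from h import *
from scipy.optimize import minimize
def circ(r,z,n=48):
    a=np.linspace(0,2*np.pi,n,endpoint=False); return np.c_[r*np.cos(a),r*np.sin(a),np.full(n,z)]
def poly(m,pts,v): cv2.fillPoly(m,[np.round(pts*16).astype(np.int32)],v,cv2.LINE_8,4)
def rackT(p,x):   # +1 on blue, 0 holes, -1 elsewhere nearby
    c,s=np.cos(x[2]),np.sin(x[2]); R=np.array([[c,-s,0],[s,c,0],[0,0,1]])
    T=lambda q: proj(p,q@R.T+[x[0],x[1],0])
    m=np.zeros((400,640),np.uint8)
    B=np.array([[a*.031,b*.068,z] for a in(-1,1) for b in(-1,1) for z in(0,.018)])
    poly(m,cv2.convexHull(T(B).astype(np.float32))[:,0],1)
    for y,r in((.039,.024),(-.007,.017),(-.046,.017)): poly(m,T(circ(r,.018)+[0,y,0]),0)
    return m
def blue(p):
    h=cv2.cvtColor(p["color"],cv2.COLOR_RGB2HSV)
    return ((h[...,0]>100)&(h[...,0]<120)&(h[...,1]>130)).astype(np.uint8)
def rackfit(ps,x0,w=110):
    def cost(x):
        t=0
        for p,b in ps:
            m=rackT(p,x); u=proj(p,[x0[0],x0[1],.01])[0].astype(int); k=np.zeros_like(m); cv2.circle(k,tuple(map(int,u)),w,1,-1)
            t+=-2*(m&b).sum()+m.sum()
        return t/1000
    best=min((minimize(cost,[x0[0],x0[1],a],method="Nelder-Mead",options=dict(initial_simplex=[[x0[0],x0[1],a],[x0[0]+.02,x0[1],a],[x0[0],x0[1]+.02,a],[x0[0],x0[1],a+.15]])) for a in(-.25,0,.25)),key=lambda r:r.fun)
    return best.x,best.fun
def plugfit(p,mask,r,h,z0=0):
    c=np.argwhere(mask).mean(0)[::-1]; x=at(p,c,h/2)[:2]
    for _ in range(6):
        m=np.zeros((400,640),np.uint8)
        poly(m,cv2.convexHull(np.r_[proj(p,circ(r,z0)+[*x,0]),proj(p,circ(r,h)+[*x,0])].astype(np.float32))[:,0],1)
        q=np.argwhere(m).mean(0)[::-1]; x=x+at(p,c,h/2)[:2]-at(p,q,h/2)[:2]
    return x,m.sum()
E
python3 - <<'E'
from fit import *
np.set_printoptions(precision=4,suppress=True)
o=ctrl.get_obs();print(o["clock"],o["tool_pos"],o["orientation"])
p1=np.load("w1.npy",allow_pickle=True).item()
p=shot("wrist");cv2.imwrite("pics/w2.png",p["color"][:,:,::-1])
print(rackfit([(p1,blue(p1))],(.57,-.345)),rackfit([(p,blue(p))],(.535,-.2)))
for t in H:
    r0=.019 if "wide" in t else .0125
    for r in ctrl.cut_out(p,t)[:3]:
        z0=.018 if "stored" in t or "thin_buff" in t else 0
        print(t,round(r["conf"],2),(np.array(r["xy"])*[640,400]).round(),plugfit(p,r["pixels"],r0,H[t],z0),r["pixels"].sum())
E
```

```text
3.55 [ 0.5505 -0.1792  0.2927] [-179.9472    0.0033  -89.7637]Traceback (most recent call last):
  File "<stdin>", line 6, in <module>
  File "fit.py", line 24, in rackfit
    best=min((minimize(cost,[x0[0],x0[1],a],method="Nelder-Mead",options=dict(initial_simplex=[[x0[0],x0[1],a],[x0[0]+.02,x0[1],a],[x0[0],x0[1]+.02,a],[x0[0],x0[1],a+.15]])) for a in(-.25,0,.25)),key=lambda r:r.fun)
  File "fit.py", line 24, in <genexpr>
    best=min((minimize(cost,[x0[0],x0[1],a],method="Nelder-Mead",options=dict(initial_simplex=[[x0[0],x0[1],a],[x0[0]+.02,x0[1],a],[x0[0],x0[1]+.02,a],[x0[0],x0[1],a+.15]])) for a in(-.25,0,.25)),key=lambda r:r.fun)
              ~~~~~~~~^^^^^^^^^^^^^^^^^^^^^^^^^^^^^^^^^^^^^^^^^^^^^^^^^^^^^^^^^^^^^^^^^^^^^^^^^^^^^^^^^^^^^^^^^^^^^^^^^^^^^^^^^^^^^^^^^^^^^^^^^^^^^^^^^^^^^^^^^^^^^^^^^^^^^^^
    res = _minimize_neldermead(fun, x0, args, callback, bounds=bounds,
                               **options)
    fsim[k] = func(sim[k])
              ~~~~^^^^^^^^
    fx = function(np.copy(x), *(wrapper_args + args))
  File "fit.py", line 22, in cost
    t+=-2*(m&b).sum()+m.sum()
       ~~^~~~~~~~~~~~
OverflowError: Python integer -2 out of bounds for uint64
```

View pics/w2.png

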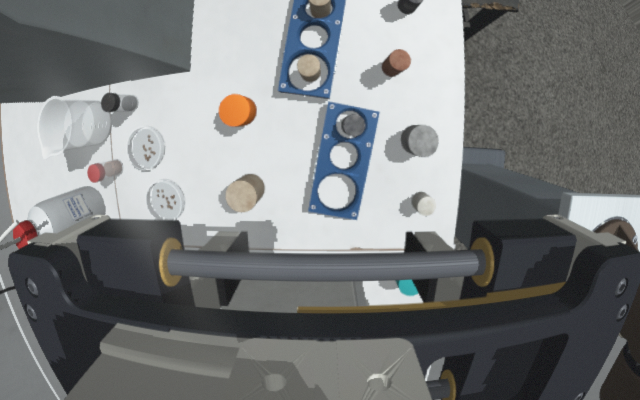

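```bash
sed -i 's/t+=-2\*(m&b).sum()+m.sum()/t+=float(m.sum())-2*float((m\&b).sum())/; s/; u=proj.*-1)$//' fit.py
python3 - <<'E'
from fit import *
np.set_printoptions(precision=4,suppress=True)
p1=np.load("w1.npy",allow_pickle=True).item()
p=shot("wrist");s=shot("scene");d=shot("side")
def holes(x):
    c,sn=np.cos(x[2]),np.sin(x[2]); return [(round(x[0]-sn*y,4),round(x[1]+c*y,4)) for y in(.039,-.007,-.046)]
for lab,ps,x0 in(("r1 w",[p1],(.57,-.345)),("r1 s",[s,d],(.57,-.345)),("g w",[p],(.535,-.2)),("g s",[s,d],(.535,-.2))):
    x,f=rackfit([(q,blue(q)) for q in ps],x0); print(lab,x,round(f,2),holes(x))
for t in H:
    r0=.019 if "wide" in t else .0125
    for r in ctrl.cut_out(p,t)[:3]:
        z0=.018 if "stored" in t or "thin_buff" in t else 0
        print(t,round(r["conf"],2),(np.array(r["xy"])*[640,400]).round(),plugfit(p,r["pixels"],r0,H[t],z0),r["pixels"].sum())
E
```

```text
r1 w [ 0.5672 -0.3502 -0.148 ] -1.14 [(np.float64(0.5729), np.float64(-0.3116)), (np.float64(0.5661), np.float64(-0.3571)), (np.float64(0.5604), np.float64(-0.3957))]
r1 s [ 0.5697 -0.3466 -0.1366] -0.53 [(np.float64(0.575), np.float64(-0.308)), (np.float64(0.5688), np.float64(-0.3535)), (np.float64(0.5635), np.float64(-0.3922))]
g w [ 0.5314 -0.2019 -0.1984] -1.02 [(np.float64(0.539), np.float64(-0.1637)), (np.float64(0.53), np.float64(-0.2088)), (np.float64(0.5223), np.float64(-0.247))]
g s [ 0.5385 -0.1919 -0.2366] -0.1 [(np.float64(0.5476), np.float64(-0.154)), (np.float64(0.5368), np.float64(-0.1987)), (np.float64(0.5277), np.float64(-0.2366))]
stored_buff_mid 0.72 [319.  10.] (array([ 0.5596, -0.3891]), np.uint64(392)) 377
stored_buff_mid 0.37 [398.  62.] (array([ 0.4726, -0.319 ]), np.uint64(555)) 575
stored_grey_mid 0.89 [352. 128.] (array([ 0.5213, -0.2453]), np.uint64(452)) 389
thin_buff_mid 0.69 [312.  69.] (array([ 0.5707, -0.3096]), np.uint64(523)) 502
thin_grey_mid 0.54 [407.   5.] (array([ 0.4497, -0.4073]), np.uint64(313)) 281
thin_grey_mid 0.33 [318.  10.] (array([ 0.5602, -0.3954]), np.uint64(388)) 366
wide_buff_mid 0.56 [246. 193.] (array([ 0.649 , -0.1658]), np.uint64(1190)) 1166
wide_grey_mid 0.68 [408. 287.] (array([ 0.4394, -0.0315]), np.uint64(940)) 282
wide_grey_mid 0.61 [421. 143.] (array([ 0.4385, -0.2292]), np.uint64(1060)) 983
wide_grey_mid 0.56 [238. 112.] (array([ 0.6565, -0.2644]), np.uint64(1072)) 1067
red_plug_mid 0.68 [397.  58.] (array([ 0.4719, -0.3206]), np.uint64(618)) 523
white_plug_mid 0.81 [424. 203.] (array([ 0.4276, -0.149 ]), np.uint64(479)) 473
```

>>> {"op": "send_rows", "data": {"deltas": [[[0.164, -0.024, 0.128], 0], [[0.164, -0.024, 0.128], 0], [[0.164, -0.024, 0.128], 0], [[0.164, -0.024, 0.128], 0], [[0.164, -0.024, 0.128], 0]]}}

```text
clock: 4.57
tool_pos: [0.5672, -0.3164, 0.1832]
orientation: [179.5, 0.1, -90.2]
force: [0.7, 0.7, -0.5]
opening: 0.0878
gripper_force: 0.0
```

```bash
cat >> fit.py <<'E'
def holes(x):
    c,sn=np.cos(x[2]),np.sin(x[2]); return np.array([(x[0]-sn*y,x[1]+c*y) for y in(.039,-.007,-.046)])
def overlay(p,name,x=None,plugs=()):
    c=p["color"][:,:,::-1].copy()
    if x is not None:
        cs,_=cv2.findContours(rackT(p,x),cv2.RETR_LIST,cv2.CHAIN_APPROX_NONE); cv2.drawContours(c,cs,-1,(0,255,255),1)
    for q,r,z in plugs: cv2.polylines(c,[np.round(proj(p,circ(r,z)+[*q,0])).astype(np.int32)],True,(0,255,0),1)
    cv2.imwrite(name,c)
E
python3 - <<'E'
from fit import *
np.set_printoptions(precision=4,suppress=True)
o=ctrl.get_obs();print(o["clock"],o["tool_pos"],o["orientation"])
p=shot("wrist")
x,f=rackfit([(p,blue(p))],(.57,-.345)); print(x,f,holes(x))
P=[]
for t in ("stored_buff_mid","thin_buff_mid"):
    for r in ctrl.cut_out(p,t)[:2]:
        q=plugfit(p,r["pixels"],.0125,.048,.018); P.append((q[0],.0125,.048)); print(t,r["conf"],np.array(r["xy"])*[640,400],q,r["pixels"].sum())
overlay(p,"pics/w3.png",x,P)
E
```

```text
4.5667 [ 0.5672 -0.3164  0.1832] [179.537    0.1259 -90.2168]
[ 0.5682 -0.3497 -0.1554] -2.306 [[ 0.5742 -0.3111]
 [ 0.5671 -0.3566]
 [ 0.5611 -0.3951]]
stored_buff_mid 0.75 [334.08 109.68] (array([ 0.5602, -0.3937]), np.uint64(961)) 974
thin_buff_mid 0.83 [319.296 211.68 ] (array([ 0.571 , -0.3126]), np.uint64(1076)) 1117
```

View pics/w3.png

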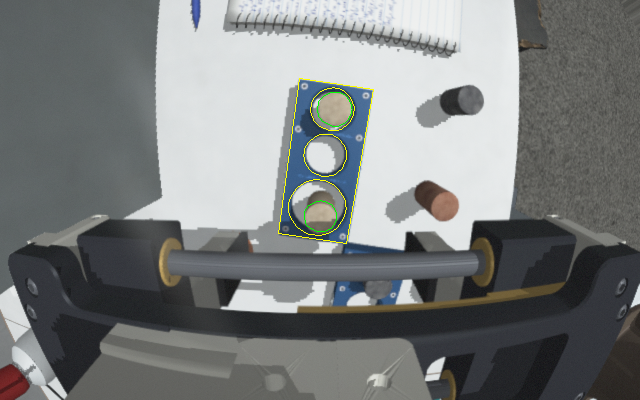

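>>> {"op": "send_rows", "data": {"deltas": [[[0, -0.002, 0.03], 0], [[0, -0.002, 0.06], 0], [[0, -0.002, 0.09], 0], [[0, -0.002, 0.115], 0], [[0, -0.002, 0.127], 0]]}}

```text
clock: 5.13
tool_pos: [0.5708, -0.3114, 0.0874]
orientation: [180.0, 0.0, -89.9]
force: [0.1, 0.1, -0.1]
opening: 0.0877
gripper_force: 0.0
```

>>> {"op": "send_rows", "data": {"deltas": [[[0, 0, 0], 0], [[0, 0, 0], 0], [[0, 0, 0], 0], [[0, 0, 0], 0], [[0, 0, 0], 0]]}}

```text
clock: 5.55
tool_pos: [0.5717, -0.3129, 0.0897]
orientation: [-179.9, -0.0, -90.0]
force: [-0.4, 0.2, 0.5]
opening: 0.0875
gripper_force: 0.0
```

>>> {"op": "send_rows", "data": {"deltas": [[[0, 0, 0], 0], [[0, 0, 0], 0], [[0, 0, 0], 0], [[0, 0, 0], 0], [[0, 0, 0], 0]], "gripper": 0}}

```text
clock: 5.97
tool_pos: [0.5709, -0.3129, 0.0882]
orientation: [180.0, 0.0, -90.0]
force: [0.8, 0.2, 0.3]
opening: 0.0599
gripper_force: 0.0
```

>>> {"op": "send_rows", "data": {"deltas": [[[0, 0, 0], 0], [[0, 0, 0], 0], [[0, 0, 0], 0], [[0, 0, 0], 0], [[0, 0, 0], 0]]}}

```text
clock: 6.38
tool_pos: [0.5709, -0.3128, 0.0881]
orientation: [180.0, 0.0, -90.0]
force: [-0.5, -0.3, -1.0]
opening: 0.0265
gripper_force: 0.0
```

>>> {"op": "send_rows", "data": {"deltas": [[[0, 0, 0], 0], [[0, 0, 0], 0], [[0, 0, 0], 0], [[0, 0, 0], 0], [[0, 0, 0], 0]]}}

```text
clock: 6.8
tool_pos: [0.571, -0.3128, 0.0882]
orientation: [180.0, 0.0, -90.0]
force: [0.8, -0.8, -0.2]
opening: 0.0242
gripper_force: 30.0
```

>>> {"op": "send_rows", "data": {"deltas": [[[0, 0, -0.02], 0], [[0, 0, -0.04], 0], [[0, 0, -0.06], 0], [[0, 0, -0.08], 0], [[0, 0, -0.08], 0]]}}

```text
clock: 7.22
tool_pos: [0.5726, -0.3134, 0.1557]
orientation: [-179.7, -0.1, -90.0]
force: [0.4, -0.3, 0.9]
opening: 0.0246
gripper_force: 30.0
```

>>> {"op": "send_rows", "data": {"deltas": [[[0.014, 0.001, 0], 0], [[0.028, 0.002, 0], 0], [[0.042, 0.004, 0], 0], [[0.055, 0.005, 0], 0], [[0.055, 0.005, 0], 0]]}}

```text
clock: 7.63
tool_pos: [0.5662, -0.3592, 0.1512]
orientation: [179.9, 0.0, -90.1]
force: [-0.0, -0.5, -0.3]
opening: 0.0243
gripper_force: 30.0
```

```bash
cat > look.py <<'E'
import sys
from fit import *
np.set_printoptions(precision=4,suppress=True)
def held(name,x,hole,r,h):
    o=ctrl.get_obs();print(o["clock"],o["tool_pos"],o["opening"],o["gripper_force"])
    p=shot("wrist"); t=o["tool_pos"]; overlay(p,name,x,[(t[:2],r,t[2]-.088+h)])
E
python3 - <<'E'
from look import *
held("pics/w4.png",(.5682,-.3497,-.1554),None,.0125,.048)
E
```

```text
7.6333 [ 0.5662 -0.3592  0.1512] 0.024293790459417715 29.999662935733795
```

View pics/w4.png

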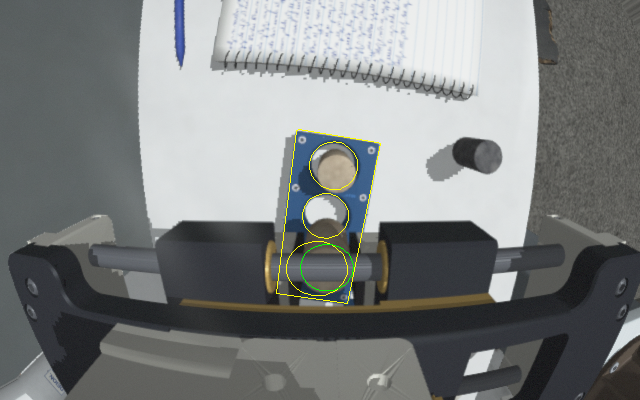

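>>> {"op": "send_rows", "data": {"deltas": [[[0, 0, 0.015], 0], [[0, 0, 0.03], 0], [[0, 0, 0.045], 0], [[0, 0, 0.055], 0], [[0, 0, 0.06], 0]]}}

```text
clock: 8.1
tool_pos: [0.5661, -0.3561, 0.1016]
orientation: [179.8, 0.1, -90.0]
force: [-0.2, 0.7, -1.2]
opening: 0.0246
gripper_force: 30.0
```

>>> {"op": "send_rows", "data": {"deltas": [[[0, 0, 0.005], 0], [[0, 0, 0.01], 0], [[0, 0, 0.015], 0], [[0, 0, 0.019], 0], [[0, 0, 0.0195], 0]]}}

```text
clock: 8.52
tool_pos: [0.567, -0.3568, 0.0882]
orientation: [180.0, 0.0, -90.0]
force: [-0.0, 0.4, 0.1]
opening: 0.0242
gripper_force: 30.0
```

>>> {"op": "send_rows", "data": {"deltas": [[[0, 0, 0], 0], [[0, 0, 0], 0], [[0, 0, 0], 0], [[0, 0, 0], 0], [[0, 0, 0], 0]]}}

```text
clock: 8.93
tool_pos: [0.5671, -0.3569, 0.0888]
orientation: [-180.0, -0.0, -90.0]
force: [-0.1, 0.8, -0.6]
opening: 0.024
gripper_force: 30.0
```

>>> {"op": "send_rows", "data": {"deltas": [[[0, 0, 0], 0], [[0, 0, 0], 0], [[0, 0, 0], 0], [[0, 0, 0], 0], [[0, 0, 0], 0]], "gripper": 1}}

```text
clock: 9.35
tool_pos: [0.567, -0.3568, 0.0886]
orientation: [-180.0, -0.0, -90.0]
force: [0.1, 0.3, 0.4]
opening: 0.0521
gripper_force: 0.0
```

>>> {"op": "send_rows", "data": {"deltas": [[[0, 0, 0], 0], [[0, 0, 0], 0], [[0, 0, 0], 0], [[0, 0, 0], 0], [[0, 0, 0], 0]]}}

```text
clock: 9.77
tool_pos: [0.567, -0.3568, 0.0886]
orientation: [-180.0, -0.0, -90.0]
force: [0.3, -0.6, 0.3]
opening: 0.0844
gripper_force: 0.0
```

>>> {"op": "send_rows", "data": {"deltas": [[[0, 0, 0.0], 0], [[0, 0, -0.03], 0], [[0, 0, -0.06], 0], [[0, 0, -0.1], 0], [[0, 0, -0.1], 0]]}}

```text
clock: 10.18
tool_pos: [0.5697, -0.3582, 0.1753]
orientation: [-179.5, -0.2, -89.9]
force: [1.7, -0.6, 1.6]
opening: 0.0878
gripper_force: 0.0
```

>>> {"op": "send_rows", "data": {"deltas": [[[-0.12, -0.051, 0], 0], [[-0.12, -0.051, 0], 0], [[-0.12, -0.051, 0], 0], [[-0.12, -0.051, 0], 0], [[-0.12, -0.051, 0], 0]]}}

```text
clock: 10.6
tool_pos: [0.6084, -0.2595, 0.1687]
orientation: [-180.0, -0.0, -89.9]
force: [0.3, -0.1, -1.4]
opening: 0.0876
gripper_force: 0.0
```

>>> {"op": "send_rows", "data": {"deltas": [[[-0.119, -0.0515, 0], 0], [[-0.119, -0.0515, 0], 0], [[-0.119, -0.0515, 0], 0], [[-0.119, -0.0515, 0], 0], [[-0.119, -0.0515, 0], 0]]}}

```text
clock: 11.02
tool_pos: [0.6491, -0.1653, 0.1683]
orientation: [180.0, -0.0, -89.9]
force: [-0.8, -0.9, -0.4]
opening: 0.088
gripper_force: 0.0
```

Run:
```python
from look import *
o=ctrl.get_obs();print(o["clock"],o["tool_pos"])
p=shot("wrist"); P=[]
for r in ctrl.cut_out(p,"wide_buff_mid")[:2]:
    q=plugfit(p,r["pixels"],.019,.05); P.append((q[0],.019,.05)); print(r["conf"],np.array(r["xy"])*[640,400],q,r["pixels"].sum())
s=shot("scene")
overlay(p,"pics/w5.png",None,P)
a=cv2.imread("pics/w5.png"); b=s["color"][150:310,260:460,::-1]
cv2.imwrite("pics/m5.png",np.hstack([cv2.resize(b,(400,320)),cv2.resize(a[100:400,150:520],(395,320))]))
```

```text
11.0167 [ 0.6491 -0.1653  0.1683]
0.69 [324.288 212.92 ] (array([ 0.6491, -0.1652]), np.uint64(2710)) 2609
```

View pics/m5.png

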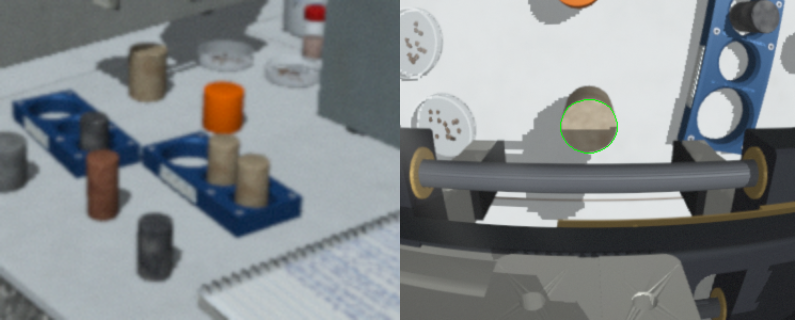

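>>> {"op": "send_rows", "data": {"deltas": [[[0, 0, 0], 0], [[0, 0, 0.01], 0], [[0, 0, 0.02], 0], [[0, 0, 0.03], 0], [[0, 0, 0.04], 0]], "gripper": 0.68}}

```text
clock: 11.58
tool_pos: [0.6485, -0.1659, 0.1352]
orientation: [179.9, 0.0, -90.0]
force: [0.8, 0.2, 0.0]
opening: 0.062
gripper_force: 0.0
```

>>> {"op": "send_rows", "data": {"deltas": [[[0, 0, 0.015], 0], [[0, 0, 0.03], 0], [[0, 0, 0.045], 0], [[0, 0, 0.06], 0], [[0, 0, 0.06], 0]]}}

```text
clock: 12.0
tool_pos: [0.6473, -0.1654, 0.0849]
orientation: [179.7, 0.0, -90.0]
force: [-0.0, -0.2, -0.1]
opening: 0.0597
gripper_force: 0.0
```

>>> {"op": "send_rows", "data": {"deltas": [[[0, 0, 0], 0], [[0, 0, 0], 0], [[0, 0, 0], 0], [[0, 0, 0], 0], [[0, 0, 0], 0]], "gripper": 0}}

```text
clock: 12.42
tool_pos: [0.6493, -0.1656, 0.0894]
orientation: [-179.9, -0.0, -90.0]
force: [-0.5, 0.4, 1.3]
opening: 0.037
gripper_force: 30.0
```

>>> {"op": "send_rows", "data": {"deltas": [[[0, 0, 0], 0], [[0, 0, 0], 0], [[0, 0, 0], 0], [[0, 0, 0], 0], [[0, 0, 0], 0]]}}

```text
clock: 12.83
tool_pos: [0.6494, -0.1656, 0.0894]
orientation: [-179.9, -0.0, -90.0]
force: [-1.7, 0.5, 6.4]
opening: 0.0374
gripper_force: 30.0
```

>>> {"op": "send_rows", "data": {"deltas": [[[0, 0, -0.02], 0], [[0, 0, -0.045], 0], [[0, 0, -0.07], 0], [[0, 0, -0.09], 0], [[0, 0, -0.1], 0]]}}

```text
clock: 13.25
tool_pos: [0.6496, -0.1657, 0.1706]
orientation: [-179.9, -0.0, -90.0]
force: [1.7, 0.5, -0.8]
opening: 0.0373
gripper_force: 30.0
```

>>> {"op": "send_rows", "data": {"deltas": [[[0.02, 0.01, 0], 0], [[0.045, 0.023, 0], 0], [[0.07, 0.036, 0], 0], [[0.09, 0.046, 0], 0], [[0.1, 0.05, 0], 0]]}}

```text
clock: 13.67
tool_pos: [0.6069, -0.2473, 0.1674]
orientation: [179.9, 0.0, -90.1]
force: [0.2, 0.7, -2.1]
opening: 0.0374
gripper_force: 30.0
```

>>> {"op": "send_rows", "data": {"deltas": [[[0.02, 0.01, 0], 0], [[0.045, 0.023, 0], 0], [[0.07, 0.036, 0], 0], [[0.082, 0.0435, 0], 0], [[0.082, 0.0435, 0], 0]]}}

```text
clock: 14.08
tool_pos: [0.5725, -0.3129, 0.1677]
orientation: [179.9, 0.0, -90.1]
force: [0.0, -0.1, -2.2]
opening: 0.0378
gripper_force: 30.0
```

>>> {"op": "send_rows", "data": {"deltas": [[[0, 0, 0], 0], [[0, 0, 0.015], 0], [[0, 0, 0.03], 0], [[0, 0, 0.04], 0], [[0, 0, 0.05], 0]]}}

```text
clock: 14.5
tool_pos: [0.5739, -0.3104, 0.1265]
orientation: [179.9, 0.0, -90.0]
force: [0.9, -0.1, -1.6]
opening: 0.0373
gripper_force: 30.0
```

Run:
```python
from look import *
held("pics/w6.png",(.5682,-.3497,-.1554),None,.019,.05)
a=cv2.imread("pics/w6.png"); b=shot("side")["color"][180:290,260:400,::-1]
cv2.imwrite("pics/m6.png",np.hstack([cv2.resize(b,(407,320)),cv2.resize(a[50:350,150:520],(393,320))]))
```

```text
14.5 [ 0.5739 -0.3104  0.1265] 0.03732391270783934 29.999383985996246
```

View pics/m6.png

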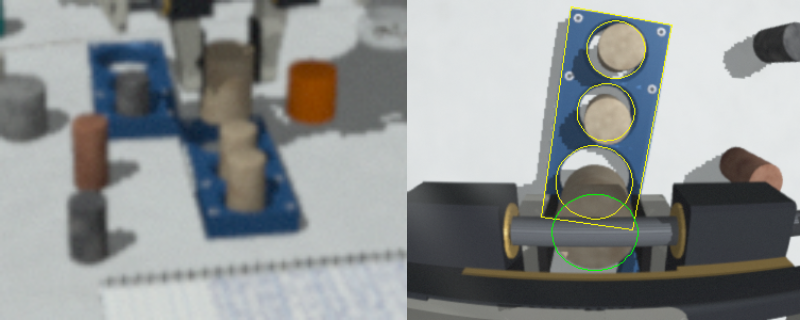

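>>> {"op": "send_rows", "data": {"deltas": [[[0, 0, 0.01], 0], [[0, 0, 0.02], 0], [[0, 0, 0.03], 0], [[0, 0, 0.038], 0], [[0, 0, 0.042], 0]]}}

```text
clock: 15.02
tool_pos: [0.5736, -0.3111, 0.0936]
orientation: [179.9, 0.0, -90.0]
force: [-0.2, 0.2, -2.1]
opening: 0.0375
gripper_force: 30.0
```

>>> {"op": "send_rows", "data": {"deltas": [[[0, 0, 0.002], 0], [[0, 0, 0.004], 0], [[0, 0, 0.0065], 0], [[0, 0, 0.0065], 0], [[0, 0, 0.0065], 0]]}}

```text
clock: 15.43
tool_pos: [0.5743, -0.3113, 0.09]
orientation: [-180.0, -0.0, -90.0]
force: [-0.2, -0.3, -1.6]
opening: 0.0372
gripper_force: 30.0
```

>>> {"op": "send_rows", "data": {"deltas": [[[0, 0, 0], 0], [[0, 0, 0], 0], [[0, 0, 0], 0], [[0, 0, 0], 0], [[0, 0, 0], 0]]}}

```text
clock: 15.85
tool_pos: [0.5742, -0.3112, 0.0898]
orientation: [-180.0, -0.0, -90.0]
force: [0.5, -0.0, -0.7]
opening: 0.037
gripper_force: 30.0
```

>>> {"op": "send_rows", "data": {"deltas": [[[0, 0, 0.0008], 0], [[0, 0, 0.0013], 0], [[0, 0, 0.0013], 0], [[0, 0, 0.0013], 0], [[0, 0, 0.0013], 0]]}}

```text
clock: 16.27
tool_pos: [0.5743, -0.3113, 0.0894]
orientation: [-180.0, -0.0, -90.0]
force: [-1.3, 2.2, 5.6]
opening: 0.0371
gripper_force: 30.0
```

>>> {"op": "send_rows", "data": {"deltas": [[[0, 0, 0], 0], [[0, 0, 0], 0], [[0, 0, 0], 0], [[0, 0, 0], 0], [[0, 0, 0], 0]], "gripper": 0.8}}

```text
clock: 16.68
tool_pos: [0.5742, -0.3112, 0.0885]
orientation: [180.0, 0.0, -90.0]
force: [-0.1, -0.1, -0.1]
opening: 0.0653
gripper_force: 0.0
```

>>> {"op": "send_rows", "data": {"deltas": [[[0, 0, 0], 0], [[0, 0, 0], 0], [[0, 0, 0], 0], [[0, 0, 0], 0], [[0, 0, 0], 0]]}}

```text
clock: 17.1
tool_pos: [0.5742, -0.3112, 0.0887]
orientation: [180.0, -0.0, -90.0]
force: [-0.6, 0.6, -0.5]
opening: 0.0702
gripper_force: 0.0
```

>>> {"op": "send_rows", "data": {"deltas": [[[0, 0, 0], 0], [[0, 0, -0.03], 0], [[0, 0, -0.06], 0], [[0, 0, -0.09], 0], [[0, 0, -0.1], 0]]}}

```text
clock: 17.52
tool_pos: [0.5757, -0.3118, 0.1727]
orientation: [-179.7, -0.1, -90.0]
force: [0.6, -1.7, 0.7]
opening: 0.0699
gripper_force: 0.0
```

>>> {"op": "send_rows", "data": {"deltas": [[[0.12, 0.155, 0], 0], [[0.12, 0.155, 0], 0], [[0.12, 0.155, 0], 0], [[0.12, 0.155, 0], 0], [[0.12, 0.155, 0], 0]]}}

```text
clock: 17.93
tool_pos: [0.4456, -0.4094, 0.1686]
orientation: [179.9, 0.0, -90.2]
force: [-0.0, 0.4, -0.0]
opening: 0.0702
gripper_force: 0.0
```

>>> {"op": "send_rows", "data": {"deltas": [[[0, 0, 0], 0], [[0, 0, 0], 0], [[0, 0, 0], 0], [[0, 0, 0], 0], [[0, 0, 0], 0]]}}

```text
clock: 18.35
tool_pos: [0.451, -0.4066, 0.1686]
orientation: [180.0, 0.0, -89.9]
force: [-0.1, 0.1, 0.1]
opening: 0.0698
gripper_force: 0.0
```

Run:
```python
from look import *
o=ctrl.get_obs();print(o["clock"],o["tool_pos"])
p=shot("wrist"); P=[]
for r in ctrl.cut_out(p,"thin_grey_mid")[:2]:
    q=plugfit(p,r["pixels"],.0125,.042); P.append((q[0],.0125,.042)); print(r["conf"],np.array(r["xy"])*[640,400],q,r["pixels"].sum())
overlay(p,"pics/w7.png",(.5682,-.3497,-.1554),P)
```

```text
18.35 [ 0.451  -0.4066  0.1686]
0.8 [328.192 210.2  ] (array([ 0.4499, -0.407 ]), np.uint64(1243)) 1150
```

View pics/w7.png

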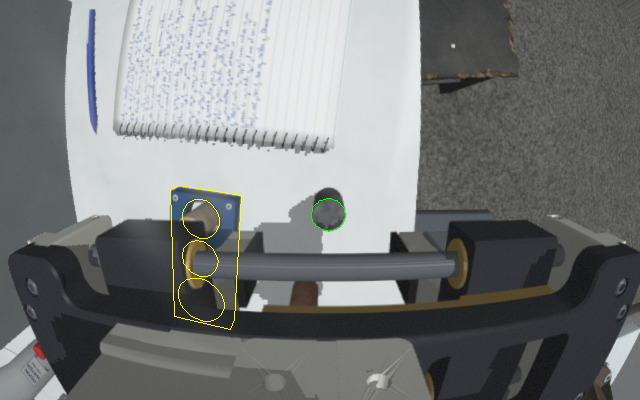

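>>> {"op": "send_rows", "data": {"deltas": [[[0, 0, 0.025], 0], [[0, 0, 0.05], 0], [[0, 0, 0.075], 0], [[0, 0, 0.093], 0], [[0, 0, 0.1], 0]]}}

```text
clock: 18.87
tool_pos: [0.4494, -0.4064, 0.0863]
orientation: [179.8, 0.1, -90.0]
force: [-0.7, -0.4, 0.1]
opening: 0.0702
gripper_force: 0.0
```

>>> {"op": "send_rows", "data": {"deltas": [[[0, 0, 0], 0], [[0, 0, 0], 0], [[0, 0, 0], 0], [[0, 0, 0], 0], [[0, 0, 0], 0]], "gripper": 0}}

```text
clock: 19.28
tool_pos: [0.4507, -0.4074, 0.0897]
orientation: [-179.9, -0.0, -90.0]
force: [0.2, -0.3, 0.6]
opening: 0.0424
gripper_force: 0.0
```

>>> {"op": "send_rows", "data": {"deltas": [[[0, 0, 0], 0], [[0, 0, 0], 0], [[0, 0, 0], 0], [[0, 0, 0], 0], [[0, 0, 0], 0]]}}

```text
clock: 19.7
tool_pos: [0.4502, -0.4073, 0.089]
orientation: [-180.0, -0.0, -90.0]
force: [-1.4, -0.1, 3.9]
opening: 0.0238
gripper_force: 30.0
```

>>> {"op": "send_rows", "data": {"deltas": [[[0, 0, 0], 0], [[0, 0, 0], 0], [[0, 0, 0], 0], [[0, 0, 0], 0], [[0, 0, 0], 0]]}}

```text
clock: 20.12
tool_pos: [0.4503, -0.4073, 0.089]
orientation: [-180.0, -0.0, -90.0]
force: [-1.0, 0.2, 5.3]
opening: 0.0243
gripper_force: 30.0
```

>>> {"op": "send_rows", "data": {"deltas": [[[0, 0, -0.02], 0], [[0, 0, -0.045], 0], [[0, 0, -0.07], 0], [[0, 0, -0.09], 0], [[0, 0, -0.1], 0]]}}

```text
clock: 20.53
tool_pos: [0.4508, -0.4075, 0.1705]
orientation: [-179.9, -0.1, -90.0]
force: [0.8, -0.5, -0.5]
opening: 0.0243
gripper_force: 30.0
```

>>> {"op": "send_rows", "data": {"deltas": [[[-0.02, -0.008, 0], 0], [[-0.05, -0.02, 0], 0], [[-0.08, -0.032, 0], 0], [[-0.11, -0.044, 0], 0], [[-0.14, -0.056, 0], 0]]}}

```text
clock: 20.95
tool_pos: [0.4948, -0.294, 0.1678]
orientation: [179.9, 0.0, -90.0]
force: [0.2, -0.1, -0.3]
opening: 0.0243
gripper_force: 30.0
```

>>> {"op": "send_rows", "data": {"deltas": [[[-0.03, -0.012, 0], 0], [[-0.06, -0.024, 0], 0], [[-0.09, -0.036, 0], 0], [[-0.108, -0.044, 0], 0], [[-0.108, -0.044, 0], 0]]}}

```text
clock: 21.37
tool_pos: [0.5311, -0.2063, 0.168]
orientation: [180.0, 0.0, -89.9]
force: [-0.8, -0.5, -0.9]
opening: 0.0242
gripper_force: 30.0
```

>>> {"op": "send_rows", "data": {"deltas": [[[0, 0, 0], 0], [[0, 0, 0.01], 0], [[0, 0, 0.02], 0], [[0, 0, 0.03], 0], [[0, 0, 0.03], 0]]}}

```text
clock: 21.78
tool_pos: [0.5285, -0.2093, 0.1422]
orientation: [179.8, 0.0, -90.1]
force: [-0.0, -0.1, -0.5]
opening: 0.0245
gripper_force: 30.0
```

Run:
```python
from look import *
p=shot("wrist")
x,f=rackfit([(p,blue(p))],(.531,-.202)); print(x,f,holes(x))
held("pics/w8.png",x,None,.0125,.042)
```

```text
[ 0.5315 -0.2012 -0.1925] -0.622 [[ 0.5389 -0.1629]
 [ 0.5301 -0.2081]
 [ 0.5227 -0.2464]]
21.8333 [ 0.529  -0.2094  0.1431] 0.02397245136677245 29.95872527360916
```

View pics/w8.png

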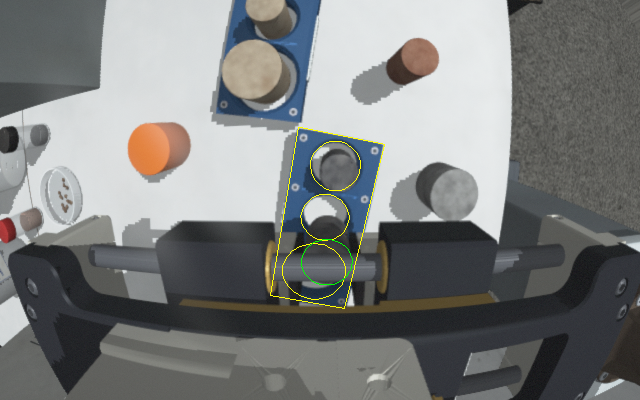

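>>> {"op": "send_rows", "data": {"deltas": [[[0, 0, 0.015], 0], [[0, 0, 0.03], 0], [[0, 0, 0.045], 0], [[0, 0, 0.055], 0], [[0, 0, 0.06], 0]]}}

```text
clock: 22.3
tool_pos: [0.5298, -0.209, 0.0958]
orientation: [179.9, 0.0, -90.0]
force: [0.0, -0.5, -0.1]
opening: 0.0247
gripper_force: 30.0
```

>>> {"op": "send_rows", "data": {"deltas": [[[0, 0, 0.002], 0], [[0, 0, 0.004], 0], [[0, 0, 0.006], 0], [[0, 0, 0.008], 0], [[0, 0, 0.009], 0]]}}

```text
clock: 22.72
tool_pos: [0.5304, -0.2088, 0.0897]
orientation: [-180.0, -0.0, -90.0]
force: [0.9, 0.4, 0.0]
opening: 0.0241
gripper_force: 30.0
```

>>> {"op": "send_rows", "data": {"deltas": [[[0, 0, 0.0005], 0], [[0, 0, 0.001], 0], [[0, 0, 0.001], 0], [[0, 0, 0.001], 0], [[0, 0, 0.001], 0]]}}

```text
clock: 23.13
tool_pos: [0.5303, -0.2089, 0.089]
orientation: [-180.0, -0.0, -90.0]
force: [-0.4, 1.2, 2.3]
opening: 0.0239
gripper_force: 30.0
```

>>> {"op": "send_rows", "data": {"deltas": [[[0, 0, 0], 0], [[0, 0, 0], 0], [[0, 0, 0], 0], [[0, 0, 0], 0], [[0, 0, 0], 0]], "gripper": 0.75}}

```text
clock: 23.55
tool_pos: [0.5302, -0.2088, 0.0886]
orientation: [180.0, 0.0, -90.0]
force: [-0.5, 0.1, -0.3]
opening: 0.0518
gripper_force: 0.0
```

>>> {"op": "send_rows", "data": {"deltas": [[[0, 0, 0], 0], [[0, 0, 0], 0], [[0, 0, 0], 0], [[0, 0, 0], 0], [[0, 0, 0], 0]]}}

```text
clock: 23.97
tool_pos: [0.5302, -0.2088, 0.0887]
orientation: [-180.0, -0.0, -90.0]
force: [-0.2, 0.2, 0.6]
opening: 0.0655
gripper_force: 0.0
```

>>> {"op": "send_rows", "data": {"deltas": [[[0, 0, -0.02], 0], [[0, 0, -0.045], 0], [[0, 0, -0.07], 0], [[0, 0, -0.09], 0], [[0, 0, -0.1], 0]]}}

```text
clock: 24.38
tool_pos: [0.531, -0.209, 0.1709]
orientation: [-179.8, -0.0, -90.0]
force: [-0.3, -0.8, -0.5]
opening: 0.0658
gripper_force: 0.0
```

>>> {"op": "send_rows", "data": {"deltas": [[[0.008, 0.035, 0], 0], [[0.016, 0.07, 0], 0], [[0.0255, 0.105, 0], 0], [[0.0255, 0.115, 0], 0], [[0.0255, 0.115, 0], 0]]}}

```text
clock: 24.8
tool_pos: [0.4358, -0.2293, 0.1685]
orientation: [180.0, 0.0, -90.1]
force: [0.7, 0.4, 0.0]
opening: 0.0656
gripper_force: 0.0
```

>>> {"op": "send_rows", "data": {"deltas": [[[0, 0, 0], 0], [[0, 0, 0], 0], [[0, 0, 0], 0], [[0, 0, 0], 0], [[0, 0, 0], 0]]}}

```text
clock: 25.22
tool_pos: [0.4387, -0.2291, 0.1685]
orientation: [180.0, 0.0, -90.0]
force: [0.1, -0.0, 0.4]
opening: 0.0656
gripper_force: 0.0
```

Run:
```python
from look import *
o=ctrl.get_obs();print(o["clock"],o["tool_pos"])
p=shot("wrist"); P=[]
for r in ctrl.cut_out(p,"wide_grey_mid")[:3]:
    q=plugfit(p,r["pixels"],.019,.038); P.append((q[0],.019,.038)); print(r["conf"],np.array(r["xy"])*[640,400],q,r["pixels"].sum())
overlay(p,"pics/w9.png",(.5315,-.2015,-.195),P)
```

```text
25.2167 [ 0.4387 -0.2291  0.1685]
0.77 [323.52 207.6 ] (array([ 0.4393, -0.2295]), np.uint64(2347)) 2254
0.71 [100.992 171.32 ] (array([ 0.6576, -0.2641]), np.uint64(1851)) 1718
0.61 [160.192 113.92 ] (array([ 0.5792, -0.3115]), np.uint64(2306)) 2596
```

View pics/w9.png

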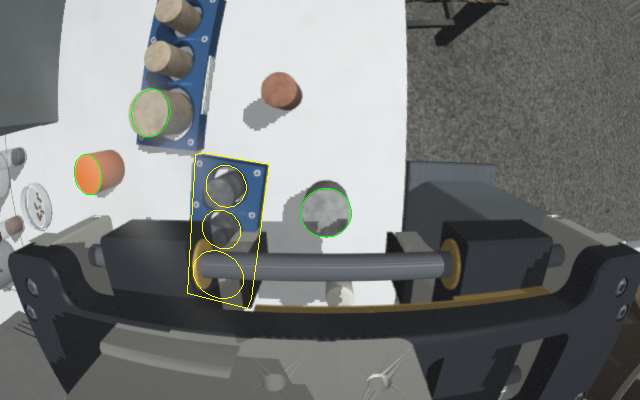

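>>> {"op": "send_rows", "data": {"deltas": [[[0, 0, 0.025], 0], [[0, 0, 0.05], 0], [[0, 0, 0.075], 0], [[0, 0, 0.093], 0], [[0, 0, 0.1], 0]]}}

```text
clock: 25.73
tool_pos: [0.4372, -0.229, 0.0867]
orientation: [179.8, 0.0, -90.0]
force: [-0.3, 0.0, 0.3]
opening: 0.0658
gripper_force: 0.0
```

>>> {"op": "send_rows", "data": {"deltas": [[[0, 0, 0], 0], [[0, 0, 0], 0], [[0, 0, 0], 0], [[0, 0, 0], 0], [[0, 0, 0], 0]], "gripper": 0}}

```text
clock: 26.15
tool_pos: [0.4387, -0.2293, 0.0896]
orientation: [-179.9, -0.0, -90.0]
force: [0.1, 0.5, 0.8]
opening: 0.0382
gripper_force: 1.3
```

>>> {"op": "send_rows", "data": {"deltas": [[[0, 0, 0], 0], [[0, 0, 0], 0], [[0, 0, 0], 0], [[0, 0, 0], 0], [[0, 0, 0], 0]]}}

```text
clock: 26.57
tool_pos: [0.4387, -0.2293, 0.0895]
orientation: [-179.9, -0.0, -90.0]
force: [-1.2, 1.0, 6.1]
opening: 0.0373
gripper_force: 30.0
```

>>> {"op": "send_rows", "data": {"deltas": [[[0, 0, 0], 0], [[0, 0, 0], 0], [[0, 0, 0], 0], [[0, 0, 0], 0], [[0, 0, 0], 0]]}}

```text
clock: 26.98
tool_pos: [0.4388, -0.2293, 0.0896]
orientation: [-179.9, -0.0, -90.0]
force: [-0.1, 1.3, 6.2]
opening: 0.037
gripper_force: 30.0
```

>>> {"op": "send_rows", "data": {"deltas": [[[0, 0, -0.02], 0], [[0, 0, -0.045], 0], [[0, 0, -0.07], 0], [[0, 0, -0.09], 0], [[0, 0, -0.1], 0]]}}

```text
clock: 27.4
tool_pos: [0.4388, -0.2293, 0.1707]
orientation: [-179.8, -0.0, -90.0]
force: [0.4, -0.9, -1.8]
opening: 0.0371
gripper_force: 30.0
```

>>> {"op": "send_rows", "data": {"deltas": [[[-0.012, -0.018, 0], 0], [[-0.03, -0.045, 0], 0], [[-0.045, -0.068, 0], 0], [[-0.06, -0.091, 0], 0], [[-0.072, -0.11, 0], 0]]}}

```text
clock: 27.82
tool_pos: [0.5274, -0.1704, 0.1679]
orientation: [180.0, 0.0, -90.0]
force: [-0.8, -0.6, -1.3]
opening: 0.0371
gripper_force: 30.0
```

>>> {"op": "send_rows", "data": {"deltas": [[[-0.0105, -0.016, 0], 0], [[-0.0105, -0.016, 0], 0], [[-0.0105, -0.016, 0.015], 0], [[-0.0105, -0.016, 0.03], 0], [[-0.0105, -0.016, 0.045], 0]]}}

```text
clock: 28.23
tool_pos: [0.5387, -0.1631, 0.1319]
orientation: [180.0, 0.0, -90.0]
force: [-0.6, -0.4, -1.7]
opening: 0.0372
gripper_force: 30.0
```

Run:
```python
from look import *
p=shot("wrist")
x,f=rackfit([(p,blue(p))],(.531,-.202)); print(x,f,holes(x))
held("pics/w10.png",x,None,.019,.038)
```

```text
[ 0.5317 -0.2005 -0.1821] -0.932 [[ 0.5387 -0.1621]
 [ 0.5304 -0.2073]
 [ 0.5234 -0.2457]]
28.2833 [ 0.5374 -0.163   0.1294] 0.03713084390307943 29.99907284975052
```

View pics/w10.png

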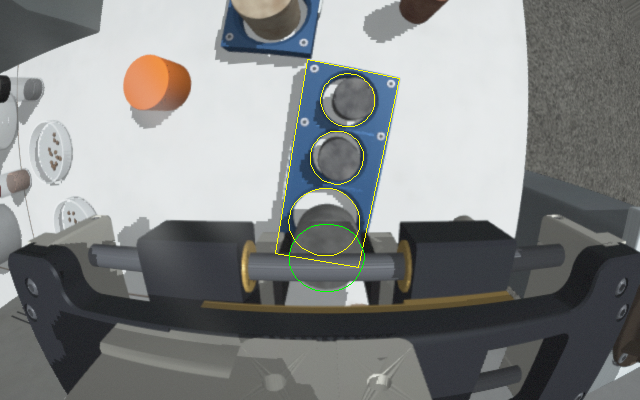

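>>> {"op": "send_rows", "data": {"deltas": [[[0, 0, 0.01], 0], [[0, 0, 0.02], 0], [[0, 0, 0.03], 0], [[0, 0, 0.04], 0], [[0, 0, 0.045], 0]]}}

```text
clock: 28.75
tool_pos: [0.5385, -0.1632, 0.0955]
orientation: [179.9, 0.0, -90.0]
force: [-0.1, -0.3, -1.5]
opening: 0.0371
gripper_force: 30.0
```

>>> {"op": "send_rows", "data": {"deltas": [[[0, 0, 0.002], 0], [[0, 0, 0.004], 0], [[0, 0, 0.006], 0], [[0, 0, 0.008], 0], [[0, 0, 0.0085], 0]]}}

```text
clock: 29.17
tool_pos: [0.539, -0.1632, 0.0899]
orientation: [-180.0, 0.0, -90.0]
force: [-0.8, 0.1, -1.3]
opening: 0.0374
gripper_force: 30.0
```

>>> {"op": "send_rows", "data": {"deltas": [[[0, 0, 0.0005], 0], [[0, 0, 0.001], 0], [[0, 0, 0.001], 0], [[0, 0, 0.001], 0], [[0, 0, 0.001], 0]]}}

```text
clock: 29.58
tool_pos: [0.5391, -0.1632, 0.0896]
orientation: [-180.0, -0.0, -90.0]
force: [-2.4, 1.1, 5.9]
opening: 0.037
gripper_force: 30.0
```

Touching down; release, lift and check.

>>> {"op": "send_rows", "data": {"deltas": [[[0, 0, 0], 0], [[0, 0, 0], 0], [[0, 0, 0], 0], [[0, 0, 0], 0], [[0, 0, 0], 0]], "gripper": 0.8}}

```text
clock: 30.0
tool_pos: [0.539, -0.1632, 0.089]
orientation: [180.0, 0.0, -90.0]
force: [0.1, -0.2, -0.3]
opening: 0.0646
gripper_force: 0.0
```

>>> {"op": "send_rows", "data": {"deltas": [[[0, 0, 0], 0], [[0, 0, 0], 0], [[0, 0, 0], 0], [[0, 0, 0], 0], [[0, 0, 0], 0]]}}

```text
clock: 30.42
tool_pos: [0.539, -0.1632, 0.0891]
orientation: [180.0, 0.0, -90.0]
force: [0.7, -0.8, -0.3]
opening: 0.0704
gripper_force: 0.0
```

>>> {"op": "send_rows", "data": {"deltas": [[[0, 0, -0.03], 0], [[0, 0, -0.06], 0], [[0, 0, -0.1], 0], [[0, 0, -0.14], 0], [[0, 0, -0.18], 0]]}}

```text
clock: 30.83
tool_pos: [0.5386, -0.1632, 0.2346]
orientation: [180.0, 0.0, -90.0]
force: [0.5, -0.0, -0.2]
opening: 0.0701
gripper_force: 0.0
```

>>> {"op": "send_rows", "data": {"deltas": [[[0, 0, -0.03], 0], [[0, 0, -0.06], 0], [[0, 0, -0.06], 0], [[0, 0, -0.06], 0], [[0, 0, -0.06], 0]]}}

```text
clock: 31.25
tool_pos: [0.5386, -0.1631, 0.2807]
orientation: [180.0, 0.0, -90.0]
force: [-0.2, 0.1, -0.7]
opening: 0.0699
gripper_force: 0.0
```

Run:
```python
from look import *
a=shot("wrist")["color"][0:300,150:520,::-1]; b=shot("scene")["color"][150:310,225:425,::-1]
cv2.imwrite("pics/m11.png",np.hstack([cv2.resize(b,(400,320)),cv2.resize(a,(395,320))]))
```

```text
(no output)
```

View pics/m11.png

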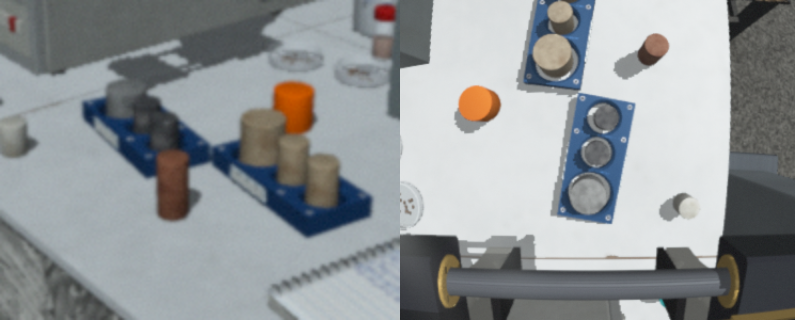

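All six plugs stand upright in the right holes; the red and the whitish plug are unmoved.

```bash
python3 -c "
from plant import ctrl
print(ctrl.close_job())"
```

```text
the job is handed in; nothing more can be done
None
```

The job is handed in at about 31 s: all four plugs stand upright in their own holes, buff in rack_1 and grey in rack_2, and the two stored plugs and the red and whitish plugs were left where they were.

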